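# Hang the flour pail and hold the hopper's gate arm open

## Task

I am about to fill the flour pail: hang the empty steel pail by its fixed handle on the hook over the hopper's spout and let go of it, so that it hangs free and level. Then swing the sprung gate arm on top of the hopper all the way round to its stop and keep holding it there: finish while still holding the arm against its spring, for it flies back if let go. Leave the other kitchen things where they stand.

Things in the scene. Friction and masses are not known exactly. Their poses are not given: they have to be found in the camera images.
- pail_mid (a point): Centre of the loose steel pail, 32 mm above its underside: an open bucket 90 mm across the rim, 65 mm high, 0.17 to 0.34 kg, standing on the table. Its handle is a rigid upright arch of 8 mm round steel that does not swing, open from the top bar down to the rim.
- bail (a point): Middle of the straight top bar of the pail's handle, on its centre line, 150 mm above the pail's underside. The bar runs 42 mm either way along this point's x axis; z points up the pail. The hook must pass under the bar's middle, so grip the bar from above, some 28 mm to one side, which leaves the middle free.
- hopper: Fixed flour hopper: upright dark steel box 180 x 180 x 215 mm high, origin at the centre of its underside, z up; position and yaw vary. Its -y face has a sloping spout trough 56 mm wide, ending 70 mm out (lip underside 150 mm, top at most 202 mm above the table) and above that a hook. The gate arm is on its top.
- hook_seat (a point): Where the middle of the handle bar (centre line) rests when hung: 95 mm out from the hopper's -y face, 199 mm above the table; axes as the hopper's. The hung bar lies along the hopper's x, the pail's underside 49 mm above the table. Do not raise the bar over 230 mm above the table while over the seat: the rim would meet the spout lip.
- hook_tip (a point): Top of the hook's blunt upturned tip, 19 mm farther out (-y) than the seat, 211 mm above the table; axes as the hopper's. The hook is 8 mm round wire, straight out of the hopper's -y face, dropping slightly to the seat. The handle bar comes over the tip from outside, moving along the hopper's +y, then down.
- gate_pivot (a point): Upright axis of the gate arm, 226 mm above the table, 20 mm along +x and 60 mm along -y from the hopper's centre; axes as the hopper's. A round spring housing about 40 mm wide sits on it, up to 254 mm above the table.
- gate_peg (a point): On the axis of the upright round steel peg at the gate arm's free end, 262 mm above the table. The peg is 16 mm thick, up to 285 mm above the table, 100 mm from the pivot. The flat arm below it has its upper face 230 mm above the table. Pinch the peg from above or push it. It needs about 3 N to start and 9 N at the stop.
- gate_arm (a joint): Angle of the gate arm (rad): 0 at rest, 1.3 at its stop; it grows counterclockwise seen from above. At 0 the arm points 80 degrees counterclockwise from the hopper's +x axis (across the hopper's top), at 1.3 it points 154 degrees (towards the hopper's -x side). A spring returns it to 0 when let go.
- patila: aluminium cooking pot with two side handles, 130 mm wide without them, 62 mm high, origin at its underside; leave it
- katori: small steel bowl, 90 mm wide, 42 mm high, origin at its underside; leave it
- chakla: round wooden rolling board, 200 mm wide, 30 mm high, origin at its underside; leave it
- basket: orange plastic basket 200 x 150 x 75 mm, origin at its underside; leave it
- jar: closed glass jar, 68 mm wide, 110 mm high, on a round tray 20 mm high and 180 mm wide; origin at its underside; leave it
- belan: wooden rolling pin 300 mm long, 34 mm thick, lying along its x axis, origin on the table under its middle; leave it
Not all that is in view belongs to the job. Leave any blue or yellow look-alike of the part that bears pail_mid alone.

How it is judged:
By the outcome, as a careful person would: the job done as asked, in the order asked, and still so for the second after the job is handed in, while the arm keeps its last pose, push and grip.
It also fails if it takes over 59 s, if anything falls off the work surface, if the arm or the gripper's body presses on something with over 40 N, if the wrist force passes 120 N, or if a joint passes its speed limit or range.

## Robot

A 7-joint arm with a two-finger parallel gripper is mounted at the origin on the work surface. World frame = base frame: x ahead of the robot, y to its left, z up, the work surface at z = 0. Lengths are in m, angles in rad, forces in N, time in s.
With the tool pointing down it reaches from about 0.425 to 0.925 m from the base axis. Payload 6.8 kg.
Tool frame: the origin (TCP) lies midway between the tips of the shut fingers; the grasp point (between the pads) lies 19 mm behind it; z points along the fingers, y is the direction in which the jaws open and shut (so a half turn about z gives the same grasp; the last joint's range is limited). The gripper opens to 85 mm and grips with 20 to 120 N. Pads are 22 mm wide; open, the fingers measure 114 mm over their backs; the gripper's body (76 mm by 85 mm) begins 54 mm behind the grasp point. The pads swing forward as they close: fully open they stand 13 mm farther back than shut.
Start: joints at [1.207, 0.477, 0.022, 1.555, -0.011, 1.109, -0.083], TCP at [0.171, -0.653, 0.231] pointing down, gripper open.
Joint ranges: [-2.96, 2.96], [-0.34, 2.1], [-1.41, 1.46], [0.24, 2.44], [-1.37, 4.51], [0.17, 1.92], [-2.96, 2.96]. Speed limits (rad/s): [2.39, 2.39, 3.14, 3.14, 3.14, 3.14, 3.14].

## Interface

Orientations are given as a unit quaternion [w, x, y, z].
In Python, from station import * gives the robot as it stands. The module is installed in compiled form; this text tells all that it offers.
- The arm moves only by the tool jog_arm, never from a script. Its arguments are lists of equal length, an entry for each row: "dp": the shift along the tool's x, y, z in units of 25 mm (1.0 is 25 mm), a list of three; "angular": the turn, a rotation vector about the tool's x, y, z in units of 5 degrees (1.0 is 5 degrees), a list of three; "claw": the finger opening in mm, from 0 to 85.4. A call has exactly 5 rows; each row is the pose to reach, as a shift and turn from the pose commanded when the call began, along the tool's axes at that moment; what a row does not reach only later rows make up. A row lasts 1/10 s, in which the tool goes at most 50 mm and 8.59 degrees, less where a joint would pass 70% of its speed; a pose out of reach is approached as far as the arm can. A call with a gripper value outside its range is refused whole. The fingers move at their own pace and stop on an object; "grip_force" is the grip in N (left out, the last holds). Time passes only in rows, so rows that repeat a pose let the fingers close, or fill a call up. It gives the time, the measured TCP pose, the force and the opening at its end, in the units of the state.
- get_obs(): the state, without advancing time (a new reading comes with each control period).
- read_camera(name): name is "scene" or "side" or "wrist"; returns a dict with "pixels" (384x512x3 uint8, blue, green, red), "camera_matrix" (3x3 intrinsics, pixels), "rvec" (rotation vector, rad) and "tvec" (3), from world to camera coordinates, as OpenCV has them. Camera axes: x right, y down, z forward; pixel columns grow to the right and rows downward; lengths in m; the calibration is good to about 2 mm. A picture is of the moment at which its call begins. There is no depth.
- hand_in(): hands the job in, once; it reports no verdict.
The state is a dict: "t": time; "q": joint angles; "joint_vel": joint speeds; "joint_torque": joint torques, N m; "eef_pos": TCP position; "tool_rot": TCP orientation; "contact_force": force on the tool from outside, world axes, zero at the start; "torque": the same for the moment, N m; "gripper_width": opening from 0.0 (shut) to 1.0 (fully open).
Only numpy, scipy, OpenCV 4.12 (cv2) and the standard library are available. Lean on these libraries where they do the work, as an engineer would, in place of code of your own. Each camera call takes 0.05 s, during which the arm holds its last target.

## Working session

There is one attempt and no reset: what is moved stays moved. The work goes in short steps, Python scripts to look and compute and a tool call to move; the robot and the scene stay as the last step left them, time stands still between calls to the robot, and variables do not carry over. Pictures are saved under pics/ and viewed, and the job is handed in when it is done.

Besides the shell and the picture viewer there is one more tool, called by a JSON object that holds its "method" and its "body", one argument or row to a line. jog_arm: Moves the arm, as the interface text tells. Its arguments: {"type":"object","properties":{"dp":{"type":"array","items":{"type":"array","items":{"type":"number"}}},"angular":{"type":"array","items":{"type":"array","items":{"type":"number"}}},"claw":{"type":"array","items":{"type":"number"}},"grip_force":{"type":"number"}},"required":["dp","angular","claw"]}

```bash
mkdir -p pics; ls; python3 - <<'E'
from station import *
import cv2,pickle
o=get_obs();print(o)
for n in ["scene","side","wrist"]:
    c=read_camera(n);cv2.imwrite(f"pics/{n}0.png",c["pixels"]);pickle.dump(c,open(f"{n}0.pkl","wb"));print(n,c["camera_matrix"],c["rvec"],c["tvec"])
E
```

```text
pics
{'t': 0.0, 'q': array([ 1.20689216,  0.47781683,  0.02234628,  1.55641358, -0.01150398,
        1.10930565, -0.08311375]), 'joint_vel': array([ 0.00084023,  0.00113533,  0.00016829, -0.00190907, -0.00050739,
       -0.00082404,  0.00012718]), 'joint_torque': array([-6.32156643e-04, -5.96457696e+01,  1.60782784e+00, -2.81198984e+01,
        1.24740784e-02,  9.53816925e-03,  1.64188918e-05]), 'eef_pos': array([ 0.17062959, -0.65248307,  0.23033062]), 'tool_rot': array([-8.89098129e-04,  9.91831223e-01,  1.27553913e-01, -1.82209559e-04]), 'contact_force': array([0.06220135, 0.41230629, 0.07744942]), 'torque': array([-0.00194087,  0.00333483,  0.00049807]), 'gripper_width': 0.9971848257734055}
scene [[465.17332211   0.         253.96242999]
 [  0.         465.17332211 190.26886997]
 [  0.           0.           1.        ]] [ 2.53943296  0.70543626 -0.16815167] [-0.47485647 -0.14577018  1.89648498]
side [[441.42913357   0.         259.01415712]
 [  0.         441.42913357 195.83620422]
 [  0.           0.           1.        ]] [ 0.32940862 -2.75667539  1.29284658] [0.53990649 0.212452   1.6306199 ]
wrist [[292.18053775   0.         259.45640557]
 [  0.         292.18053775 191.73429436]
 [  0.           0.           1.        ]] [-2.27742546  1.75634914  0.28459766] [-0.67451767 -0.04022824  0.38188801]
```

View pics/scene0.png

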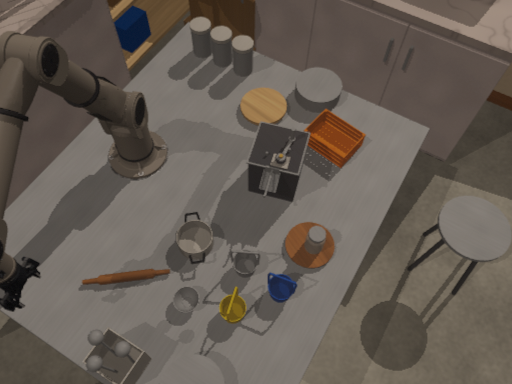

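View pics/side0.png

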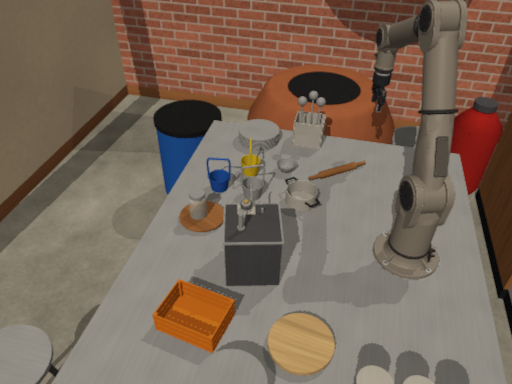

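View pics/wrist0.png

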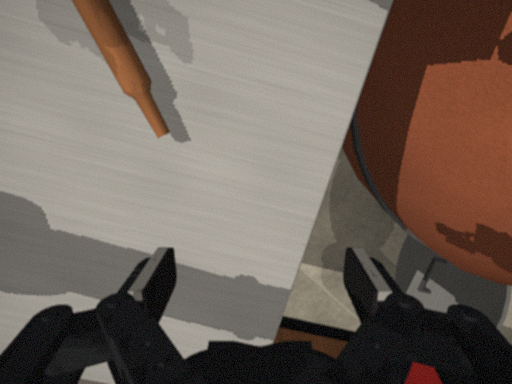

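The scene picture shows these possible pails:
- steel with an arch at about (245,262)
- yellow at (233,308)
- blue at (281,287)
- a small bowl with no handle at (186,300), which is the katori

The steel one with the arch fits the description. The hopper is at (278,165). I'll enlarge crops to confirm.

```bash
python3 - <<'E'
import cv2,numpy as np
a=cv2.imread("pics/scene0.png");b=cv2.imread("pics/side0.png")
c1=cv2.resize(a[110:330,160:350],None,fx=4,fy=4,interpolation=cv2.INTER_CUBIC)[:, :]
cv2.imwrite("pics/c1.png",cv2.resize(a[230:330,160:310],None,fx=5,fy=5,interpolation=cv2.INTER_CUBIC))
cv2.imwrite("pics/c2.png",cv2.resize(a[115:215,230:340],None,fx=6,fy=6,interpolation=cv2.INTER_CUBIC)[:600])
cv2.imwrite("pics/c3.png",cv2.resize(b[140:290,190:310],None,fx=4,fy=4,interpolation=cv2.INTER_CUBIC))
E
```

```text
(no output)
```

View pics/c1.png

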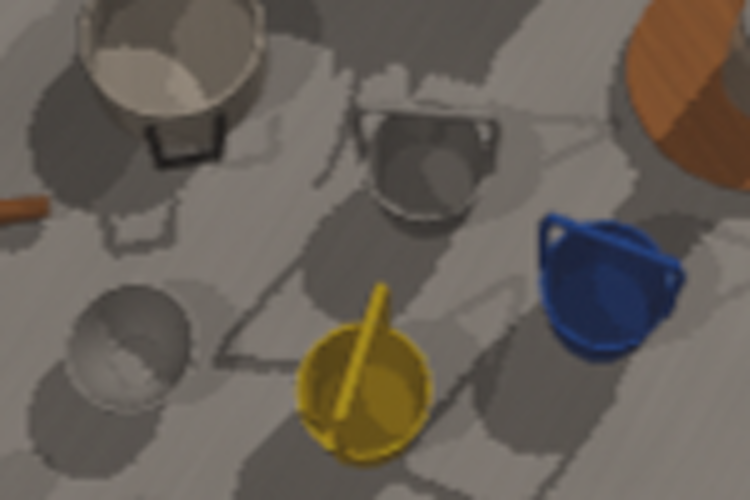

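View pics/c2.png

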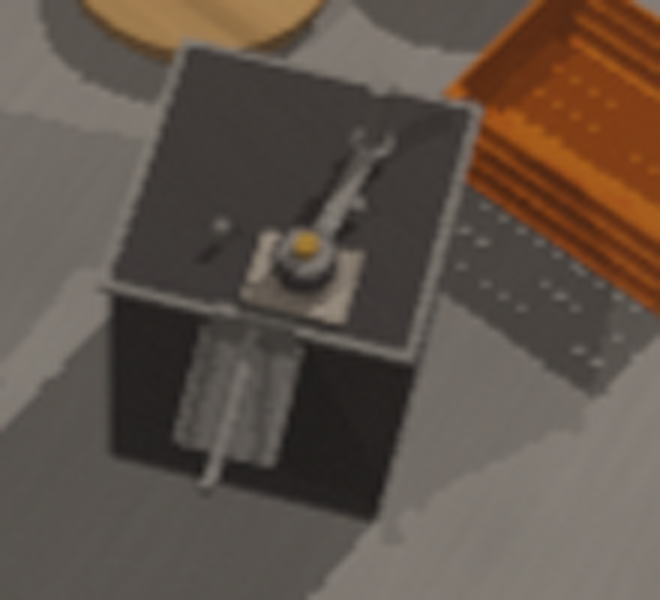

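View pics/c3.png

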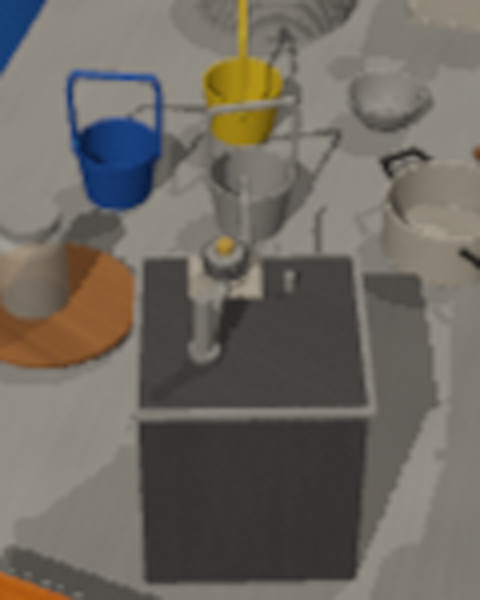

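The enlarged crops confirm it. The grey steel pail with the arch is at scene (245,262), with its bar from (232,251.6) to (259,254.4). In the side view its bar runs from (242,167) to (264.5,164.5). The yellow and blue ones are the look-alikes to leave. The hopper's top corners, spout, hook tip (scene ~(264.5,196)) and gate peg (~(292,138)) are all visible.

```bash
cat > h.py <<'E'
import numpy as np,cv2,pickle
def cam(n): return pickle.load(open(n+".pkl","rb"))
def plane(c,uv,z):
    uv=np.asarray(uv,float).reshape(-1,2)
    R=cv2.Rodrigues(np.asarray(c["rvec"]))[0];t=np.asarray(c["tvec"]).ravel();o=-R.T@t
    d=np.c_[cv2.undistortPoints(uv[:,None],c["camera_matrix"],None)[:,0],np.ones(len(uv))]@R
    return o+d*((z-o[2])/d[:,2])[:,None]
def P(c):
    R=cv2.Rodrigues(np.asarray(c["rvec"]))[0];return c["camera_matrix"]@np.c_[R,np.asarray(c["tvec"]).ravel()]
def tri(c1,a,c2,b):
    X=cv2.triangulatePoints(P(c1),P(c2),np.array(a,float).reshape(-1,2).T,np.array(b,float).reshape(-1,2).T);return (X[:3]/X[3]).T
def proj(c,X): return cv2.projectPoints(np.asarray(X,float).reshape(-1,3),np.asarray(c["rvec"]),np.asarray(c["tvec"]),c["camera_matrix"],None)[0][:,0]
E
python3 - <<'E'
from h import *
np.set_printoptions(precision=4,suppress=True)
s,d=cam("scene0"),cam("side0")
k=lambda p:np.array(p)/6+[230,115]-.4
K=plane(s,k([(185,45),(478,107),(410,355),(108,288)]),.215);print("hop scene",K,K.mean(0))
k2=lambda p:np.array(p)/4+[190,140]-.4
# side: order: corner1..: visible top corners
M=plane(d,k2([(140,412),(372,410),(354,258),(142,260)]),.215);print("hop side",M,M.mean(0))
m=lambda p:np.array(p)/5+[160,230]-.4
print("bar scene",plane(s,m([(358,108),(497,122)]),.15)); print("bar side",plane(d,k2([(210,109),(298,99)]),.15))
print("tri bar",tri(s,m([(497,122),(358,108)]),d,k2([(210,109),(298,99)])))
print("rim c scene",plane(s,m([(430,165)]),.06))
print("peg",plane(s,k([(373,135)]),.285),plane(d,k2([(204,352)]),.285),"tip",plane(s,k([(207,485)]),.211))
E
```

```text
hop scene [[0.424  0.2573 0.215 ]
 [0.6    0.3094 0.215 ]
 [0.6482 0.1318 0.215 ]
 [0.4758 0.0805 0.215 ]] [0.537  0.1948 0.215 ]
hop side [[0.5956 0.3086 0.215 ]
 [0.4228 0.2627 0.215 ]
 [0.4711 0.0902 0.215 ]
 [0.6447 0.1374 0.215 ]] [0.5336 0.1997 0.215 ]
bar scene [[ 0.588  -0.2086  0.15  ]
 [ 0.6715 -0.1697  0.15  ]]
bar side [[ 0.6673 -0.1722  0.15  ]
 [ 0.5855 -0.2112  0.15  ]]
tri bar [[ 0.6694 -0.1705  0.1505]
 [ 0.5868 -0.2093  0.1509]]
rim c scene [[ 0.6314 -0.189   0.06  ]]
peg [[0.5748 0.2098 0.285 ]] [[0.5459 0.3024 0.285 ]] tip [[ 0.5903 -0.001   0.211 ]]
```

```bash
cat >> h.py <<'E'
C=np.array([.5355,.197]);yaw=np.radians(15.7)
Rh=np.array([[np.cos(yaw),-np.sin(yaw)],[np.sin(yaw),np.cos(yaw)]])
def H(x,y,z): return np.r_[C+Rh@[x,y],z]
def pegpos(th,z=.262):
    a=np.radians(80)+th;return H(.02+.1*np.cos(a),-.06+.1*np.sin(a),z)
E
python3 - <<'E'
from h import *
np.set_printoptions(precision=4,suppress=True)
s,d=cam("scene0"),cam("side0")
pts={"tip":H(0,-.204,.211),"seat":H(0,-.185,.199),"piv":H(.02,-.06,.254),"pegtop":pegpos(0,.285),"pegbase":pegpos(0,.23),"stoppeg":pegpos(1.3,.285),
 **{f"c{i}":H(*p,z) for i,(p,z) in enumerate([((-.09,-.09),.215),((.09,-.09),.215),((.09,.09),.215),((-.09,.09),.215),((-.09,-.09),0),((.09,-.09),0)])}}
imgs={"scene":s["pixels"].copy(),"side":d["pixels"].copy()}
for n,c,(x0,x1,y0,y1) in (("scene",s,(225,345,110,210)),("side",d,(205,305,190,290))):
    f=6 if n=="scene" else 6
    im=cv2.resize(imgs[n][y0:y1,x0:x1],None,fx=f,fy=f,interpolation=cv2.INTER_CUBIC)
    for k,v in pts.items():
        u=((proj(c,v)[0]-[x0,y0]+.5)*f).astype(int);cv2.circle(im,tuple(int(q) for q in u),3,(0,0,255),1);cv2.putText(im,k,(int(u[0])+4,int(u[1])),0,.4,(0,255,255),1)
    cv2.imwrite(f"pics/chk_{n}.png",im)
for k,v in pts.items(): print(k,v)
for nm,uv,z in (("patila",(195,238),.06),("jartray",(310,246),.02),("blue",(281,290),.05),("yellow",(233,310),.05),("katori",(186,300),.03),("belan",(126,277),.02)):print(nm,plane(s,[uv],z))
k=lambda p:np.array(p)/6+[230,115]-.4
print("stop",plane(s,k([(222,225)]),.235),tri(s,k([(222,225)]),d,np.array([(289,275)])/4+[190,140]-.4))
E
```

```text
tip [0.5907 0.0006 0.211 ]
seat [0.5856 0.0189 0.199 ]
piv [0.571  0.1447 0.254 ]
pegtop [0.5611 0.2442 0.285 ]
pegbase [0.5611 0.2442 0.23  ]
stoppeg [0.4725 0.1617 0.285 ]
c0 [0.4732 0.086  0.215 ]
c1 [0.6465 0.1347 0.215 ]
c2 [0.5978 0.308  0.215 ]
c3 [0.4245 0.2593 0.215 ]
c4 [0.4732 0.086  0.    ]
c5 [0.6465 0.1347 0.    ]
patila [[ 0.4295 -0.2031  0.06  ]]
jartray [[ 0.7902 -0.0011  0.02  ]]
blue [[ 0.7829 -0.2075  0.05  ]]
yellow [[ 0.6799 -0.3487  0.05  ]]
katori [[ 0.5225 -0.3976  0.03  ]]
belan [[ 0.2946 -0.4367  0.02  ]]
stop [[0.5166 0.1414 0.235 ]] [[0.5158 0.1435 0.2316]]
```

View pics/chk_scene.png

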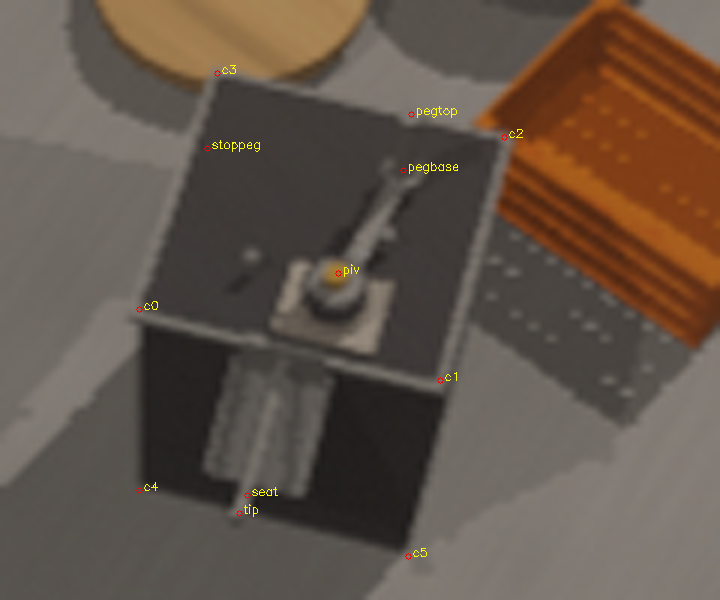

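View pics/chk_side.png

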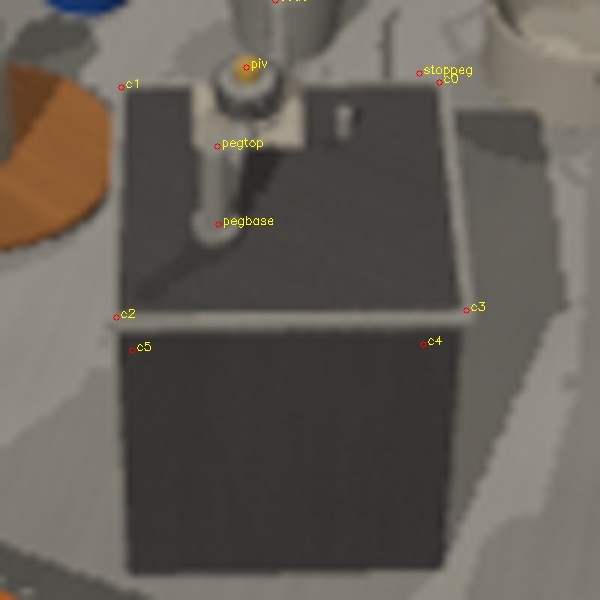

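The projections agree with both views to within a pixel or two. I'll move above the handle's -x side.

{"method": "jog_arm", "body": {
  "dp": [
    [1.4,-0.85,0],
    [2.9,-1.75,0],
    [4.4,-2.7,0],
    [5.9,-3.6,0],
    [7.4,-4.5,0]
  ],
  "angular": [
    [0,0,-0.3],
    [0,0,-0.6],
    [0,0,-1.0],
    [0,0,-1.5],
    [0,0,-2.1]
  ],
  "claw": [70,60,60,60,60]
}}

```text
t: 0.65
eef_pos: [0.3222, -0.4958, 0.2312]
tool_rot: [-0.0, 0.976, 0.219, -0.0]
contact_force: [-0.1, -1.2, 1.1]
gripper_width: 0.701
```

```bash
cat > go.py <<'E'
import sys
from station import *
from h import *
from scipy.spatial.transform import Rotation as Ro
def go(p,ang):
    o=get_obs();w,x,y,z=o["tool_rot"];R=Ro.from_quat([x,y,z,w])
    a=np.radians(ang);T=np.array([[np.cos(a),np.sin(a),0],[np.sin(a),-np.cos(a),0],[0,0,-1.]])
    d=R.inv().apply(np.array(p)-o["eef_pos"])/.025;r=(R.inv()*Ro.from_matrix(T)).as_rotvec(degrees=True)/5
    print("t",round(o["t"],2),"pos",o["eef_pos"].round(4),"xang",np.degrees(np.arctan2(*R.as_matrix()[:2,0][::-1])).round(2),"F",o["contact_force"].round(2),"M",o["torque"].round(2),"gw",round(o["gripper_width"],3),"q1,7",o["q"][[0,6]].round(2))
    print("dp",d.round(2),"ang",r.round(2))
if __name__=="__main__": a=[float(v) for v in sys.argv[1:]];go(a[:3],a[3])
E
python3 go.py .6027 -.202 .21 25.2
```

```text
t 0.65 pos [ 0.3222 -0.4958  0.2312] xang 25.26 F [-0.14 -1.22  1.14] M [-0.04 -0.04  0.01] gw 0.701 q1,7 [ 0.96 -0.27]
dp [15.16 -5.84  0.85] ang [-0.    0.    0.01]
```

{"method": "jog_arm", "body": {
  "dp": [
    [1.8,-0.7,0],
    [3.5,-1.35,0],
    [5.2,-2.0,0],
    [6.9,-2.65,0],
    [8.6,-3.3,0]
  ],
  "angular": [
    [0,0,0],
    [0,0,0],
    [0,0,0],
    [0,0,0],
    [0,0,0]
  ],
  "claw": [50,50,50,50,50]
}}

```text
t: 1.15
eef_pos: [0.4817, -0.3298, 0.2312]
tool_rot: [-0.0, 0.976, 0.218, -0.0]
contact_force: [0.5, -0.7, -0.3]
gripper_width: 0.583
```

```bash
python3 go.py .6027 -.202 .21 25.2
```

```text
t 1.15 pos [ 0.4817 -0.3298  0.2312] xang 25.15 F [ 0.52 -0.68 -0.31] M [-0.08 -0.09 -0.02] gw 0.583 q1,7 [ 0.64 -0.7 ]
dp [ 6.55 -2.57  0.85] ang [-0.    0.   -0.01]
```

{"method": "jog_arm", "body": {
  "dp": [
    [1.7,-0.7,0],
    [3.4,-1.4,0.2],
    [5.0,-2.0,0.4],
    [6.1,-2.4,0.7],
    [6.55,-2.57,0.85]
  ],
  "angular": [
    [0,0,0],
    [0,0,0],
    [0,0,0],
    [0,0,0],
    [0,0,0]
  ],
  "claw": [50,50,50,50,50]
}}

```text
t: 1.65
eef_pos: [0.6034, -0.1996, 0.2091]
tool_rot: [-0.001, 0.975, 0.22, 0.0]
contact_force: [0.1, -0.2, -0.6]
gripper_width: 0.583
```

```bash
python3 go.py .6027 -.202 .134 25.2; python3 - <<'E'
from station import *
import cv2,pickle
c=read_camera("wrist");cv2.imwrite("pics/w1.png",c["pixels"]);pickle.dump(c,open("w1.pkl","wb"))
E
```

```text
t 1.65 pos [ 0.6034 -0.1996  0.2091] xang 25.44 F [ 0.06 -0.18 -0.59] M [ 0.04 -0.03  0.02] gw 0.583 q1,7 [ 0.39 -1.  ]
dp [-0.07  0.08  3.  ] ang [-0.02 -0.01  0.05]
```

View pics/w1.png

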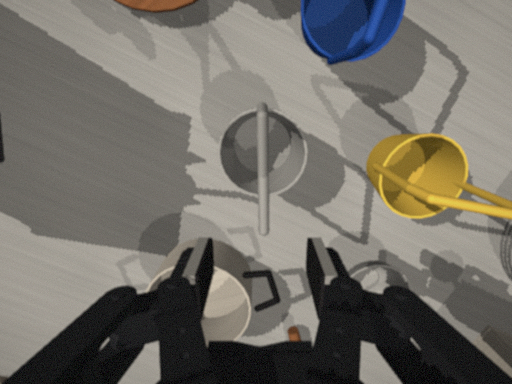

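The wrist view shows the steel pail, with its bar vertical in the image from (263,103) to (264,233). I'll refine the bar's position on the z = 0.15 plane.

```bash
python3 - <<'E'
from h import *
c=cam("w1");p=plane(c,[(263.2,103),(263.8,234)],.150);print(p.round(4),p.mean(0).round(4),np.linalg.norm(p[1]-p[0]),np.degrees(np.arctan2(*(p[0]-p[1])[:2][::-1])))
m=p.mean(0);a=(p[1]-p[0])/np.linalg.norm(p[1]-p[0]);print("grip pt",m+a*.028)
E
```

```text
[[ 0.6745 -0.1691  0.15  ]
 [ 0.588  -0.2113  0.15  ]] [ 0.6313 -0.1902  0.15  ] 0.09628854225123201 25.99043148899716
grip pt [ 0.60610169 -0.20251477  0.15      ]
```

{"method": "jog_arm", "body": {
  "dp": [
    [0,0.1,0.8],
    [0,0.1,1.6],
    [0,0.1,2.3],
    [0,0.1,2.8],
    [0,0.1,3.0]
  ],
  "angular": [
    [0,0,0],
    [0,0,0],
    [0,0,0],
    [0,0,0],
    [0,0,0]
  ],
  "claw": [50,50,50,50,50]
}}

```text
t: 2.2
eef_pos: [0.6013, -0.2073, 0.1338]
tool_rot: [-0.0, 0.976, 0.217, -0.001]
contact_force: [-0.1, 0.1, 1.0]
gripper_width: 0.586
```

```bash
python3 go.py .6045 -.2022 .134 25.6; python3 - <<'E'
from station import *
import cv2,pickle
c=read_camera("wrist");cv2.imwrite("pics/w2.png",c["pixels"])
E
```

```text
t 2.2 pos [ 0.6013 -0.2073  0.1338] xang 25.05 F [-0.13  0.1   0.97] M [-0.04  0.05 -0.04] gw 0.586 q1,7 [ 0.39 -1.02]
dp [ 0.2  -0.13 -0.01] ang [-0.01  0.03 -0.11]
```

View pics/w2.png

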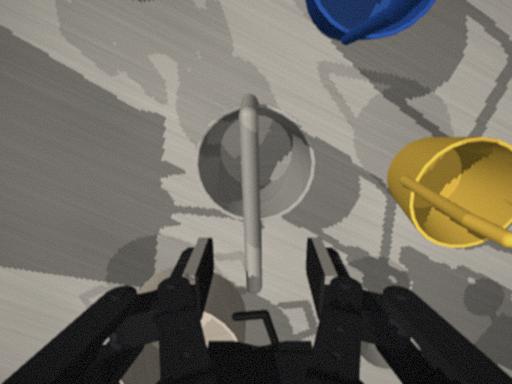

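```bash
python3 go.py .6045 -.2022 .134 25.6; python3 - <<'E'
from station import *
from h import *
c=read_camera("wrist");pickle.dump(c,open("w2.pkl","wb"));p=plane(c,[(248,97),(254,291)],.154);print(p.round(4),p.mean(0))
o=get_obs();print(o["eef_pos"],proj(c,[o["eef_pos"],o["eef_pos"]+[0,0,.016]]))
cv2.imwrite("pics/w3.png",c["pixels"])
E
```

```text
t 2.25 pos [ 0.6015 -0.2069  0.1337] xang 25.07 F [-0.58  0.18 -0.78] M [ 0.01 -0.01 -0.02] gw 0.59 q1,7 [ 0.39 -1.02]
dp [ 0.19 -0.12 -0.01] ang [-0.01  0.02 -0.11]
[[ 0.6737 -0.1687  0.154 ]
 [ 0.5907 -0.2097  0.154 ]] [ 0.6321867  -0.18922901  0.154     ]
[ 0.60215232 -0.20662313  0.13468511] [[258.26646696 250.79515992]
 [258.1144881  267.0425687 ]]
```

{"method": "jog_arm", "body": {
  "dp": [
    [0.2,-0.12,0],
    [0.22,-0.12,0],
    [0.22,-0.12,0],
    [0.22,-0.12,0],
    [0.22,-0.12,0]
  ],
  "angular": [
    [0,0,-0.2],
    [0,0,-0.2],
    [0,0,-0.2],
    [0,0,-0.2],
    [0,0,-0.2]
  ],
  "claw": [50,50,40,20,0],
  "grip_force": 90
}}

```text
t: 2.8
eef_pos: [0.6066, -0.201, 0.1353]
tool_rot: [0.0, 0.974, 0.226, 0.0]
contact_force: [0.7, 0.1, -0.4]
gripper_width: 0.138
```

{"method": "jog_arm", "body": {
  "dp": [
    [0,0,0],
    [0,0,0],
    [0,0,0],
    [0,0,0],
    [0,0,0]
  ],
  "angular": [
    [0,0,0],
    [0,0,0],
    [0,0,0],
    [0,0,0],
    [0,0,0]
  ],
  "claw": [0,0,0,0,0]
}}

```text
t: 3.3
eef_pos: [0.6066, -0.2011, 0.1354]
tool_rot: [0.0, 0.974, 0.226, 0.0]
contact_force: [-0.4, -1.0, 4.1]
gripper_width: 0.055
```

```bash
python3 go.py .6045 -.2022 .206 25.6; python3 - <<'E'
from station import *
from h import *
c=read_camera("wrist")
cv2.imwrite("pics/w4.png",c["pixels"])
E
```

```text
t 3.3 pos [ 0.6066 -0.2011  0.1354] xang 26.14 F [-0.38 -1.04  4.06] M [-0.24  0.33  0.03] gw 0.055 q1,7 [ 0.39 -1.01]
dp [-0.1   0.   -2.82] ang [ 0.01 -0.    0.11]
```

View pics/w4.png

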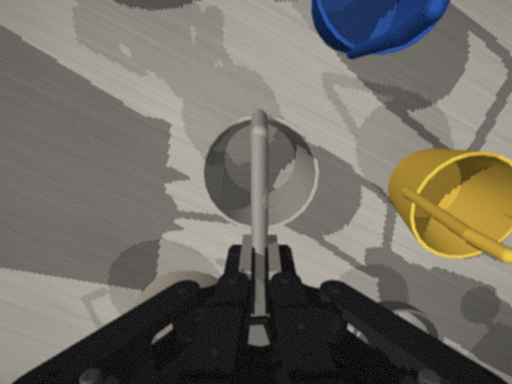

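The bar is between the pads. I'll test it with a small lift.

{"method": "jog_arm", "body": {
  "dp": [
    [0,0,-0.2],
    [0,0,-0.4],
    [0,0,-0.6],
    [0,0,-0.8],
    [0,0,-0.8]
  ],
  "angular": [
    [0,0,0],
    [0,0,0],
    [0,0,0],
    [0,0,0],
    [0,0,0]
  ],
  "claw": [0,0,0,0,0]
}}

```text
t: 3.85
eef_pos: [0.6071, -0.2008, 0.1559]
tool_rot: [0.0, 0.974, 0.226, 0.001]
contact_force: [-0.2, 0.1, -2.8]
gripper_width: 0.053
```

```bash
python3 go.py .6045 -.2022 .206 25.6; python3 - <<'E'
from station import *
from h import *
for n in ("side","wrist","scene"):
    c=read_camera(n);pickle.dump(c,open(n+"5.pkl","wb"))
    cv2.imwrite(f"pics/{n}5.png",c["pixels"] if n=="wrist" else cv2.resize(c["pixels"][120:250,200:330],None,fx=4.5,fy=4.5,interpolation=cv2.INTER_CUBIC) if n=="side" else cv2.resize(c["pixels"][200:320,180:320],None,fx=5,fy=5,interpolation=cv2.INTER_CUBIC))
E
```

```text
t 3.85 pos [ 0.6071 -0.2008  0.1559] xang 26.16 F [-0.21  0.09 -2.84] M [-0.08  0.05  0.01] gw 0.053 q1,7 [ 0.39 -1.  ]
dp [-0.11  0.01 -2.  ] ang [ 0.01 -0.01  0.11]
```

View pics/side5.png

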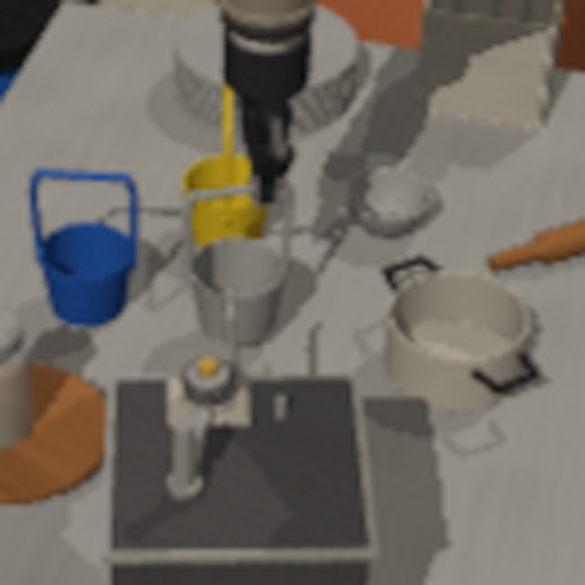

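View pics/wrist5.png

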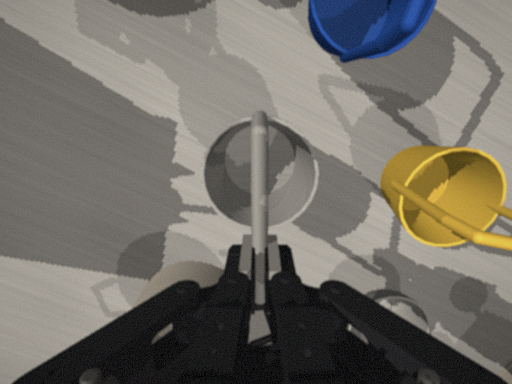

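View pics/scene5.png

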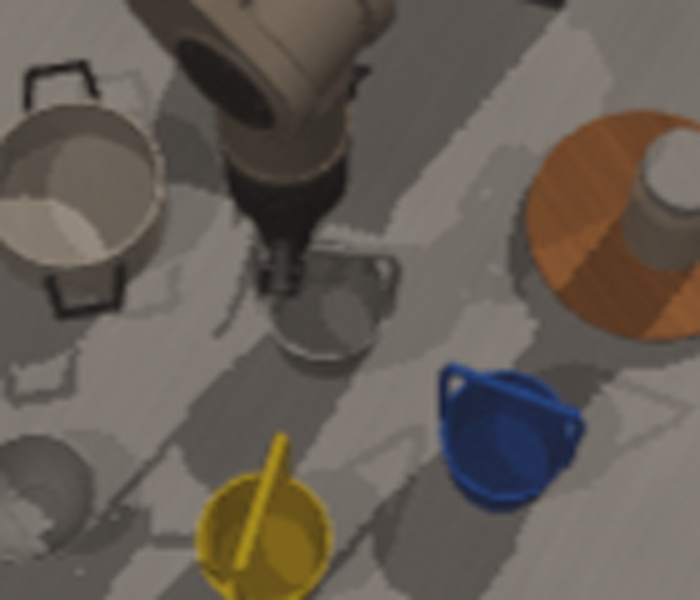

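The pail has lifted level, carrying about 2.8 N (roughly 0.28 kg). I'll check the grip offset and compute the pre-hang pose.

```bash
python3 - <<'E'
from station import *
from h import *
c=cam("wrist5");o=get_obs();p=plane(c,[(260,111.5)],.1725)[0];print(o["eef_pos"],p,np.linalg.norm((p-o["eef_pos"])[:2]))
s=H(0,-.204-.035,.2)
for k,out in (("out",.045+.185),("seat",.185)):
    print(k,H(-.028,-out,0)[:2])
E
python3 go.py $(python3 -c "
from h import *
p=H(-.028,-.24,.2075);print(*p.round(4))") 15.7
```

```text
[ 0.60639239 -0.20074011  0.15493397] [ 0.6751327  -0.16821824  0.1725    ] 0.07604540081345021
out [ 0.57078273 -0.03199591]
seat [0.55860571 0.01132521]
t 4.0 pos [ 0.6064 -0.2007  0.1549] xang 26.16 F [ 0.11 -0.38 -3.69] M [-0.02  0.08  0.01] gw 0.051 q1,7 [ 0.39 -1.  ]
dp [ 1.63 -6.29 -2.1 ] ang [-0.    0.    2.09]
```

{"method": "jog_arm", "body": {
  "dp": [
    [0.1,-0.3,-0.6],
    [0.3,-1.0,-1.2],
    [0.6,-2.0,-1.7],
    [0.9,-3.1,-2.0],
    [1.2,-4.2,-2.1]
  ],
  "angular": [
    [0,0,0.2],
    [0,0,0.6],
    [0,0,1.0],
    [0,0,1.4],
    [0,0,1.8]
  ],
  "claw": [0,0,0,0,0]
}}

```text
t: 4.5
eef_pos: [0.5876, -0.0916, 0.2097]
tool_rot: [0.0, 0.989, 0.148, 0.001]
contact_force: [0.6, 1.0, -2.9]
gripper_width: 0.055
```

```bash
python3 go.py $(python3 -c "
from h import *
p=H(-.029,-.24,.2072);print(*p.round(4))") 15.7
```

```text
t 4.5 pos [ 0.5876 -0.0916  0.2097] xang 17.03 F [ 0.61  1.04 -2.92] M [0.1  0.02 0.03] gw 0.055 q1,7 [ 0.23 -1.31]
dp [ 0.   -2.08  0.1 ] ang [ 0.01 -0.03  0.27]
```

{"method": "jog_arm", "body": {
  "dp": [
    [0,-0.6,0.05],
    [0,-1.2,0.1],
    [0,-1.7,0.1],
    [0,-2.0,0.1],
    [0,-2.08,0.1]
  ],
  "angular": [
    [0,0,0.1],
    [0,0,0.2],
    [0,0,0.27],
    [0,0,0.27],
    [0,0,0.27]
  ],
  "claw": [0,0,0,0,0]
}}

```text
t: 5.0
eef_pos: [0.5718, -0.0425, 0.2055]
tool_rot: [-0.0, 0.99, 0.138, 0.0]
contact_force: [-0.6, -0.3, -3.2]
gripper_width: 0.055
```

```bash
python3 go.py $(python3 -c "
from h import *
p=H(-.029,-.19,.2072);print(*p.round(4))") 15.7;  python3 - <<'E'
from station import *
from h import *
for n in ("side","wrist","scene"):
    c=read_camera(n);pickle.dump(c,open(n+"6.pkl","wb"))
    cv2.imwrite(f"pics/{n}6.png",c["pixels"] if n=="wrist" else cv2.resize(c["pixels"][130:260,190:320],None,fx=4.5,fy=4.5,interpolation=cv2.INTER_CUBIC) if n=="side" else cv2.resize(c["pixels"][120:240,200:340],None,fx=5,fy=5,interpolation=cv2.INTER_CUBIC))
E
```

```text
t 5.0 pos [ 0.5718 -0.0425  0.2055] xang 15.88 F [-0.56 -0.32 -3.24] M [-0.01  0.08 -0.  ] gw 0.055 q1,7 [ 0.17 -1.42]
dp [ 0.04 -2.01 -0.07] ang [-0.   -0.01  0.04]
```

View pics/side6.png

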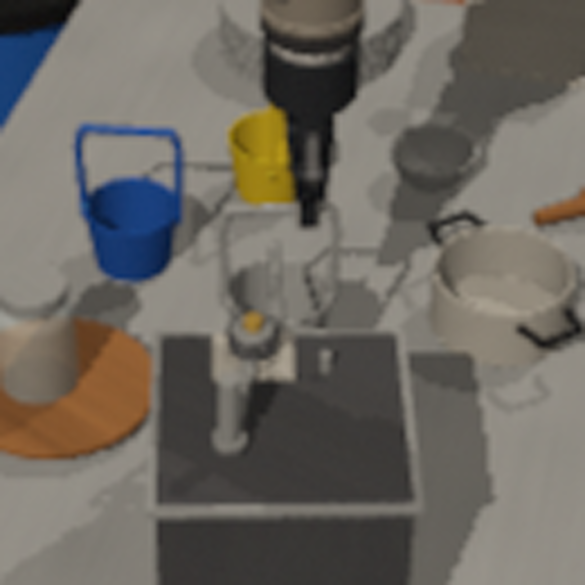

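View pics/wrist6.png

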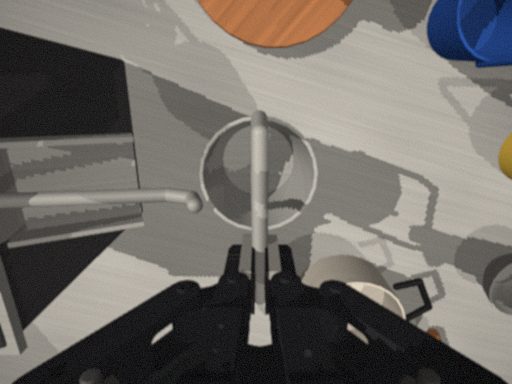

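View pics/scene6.png

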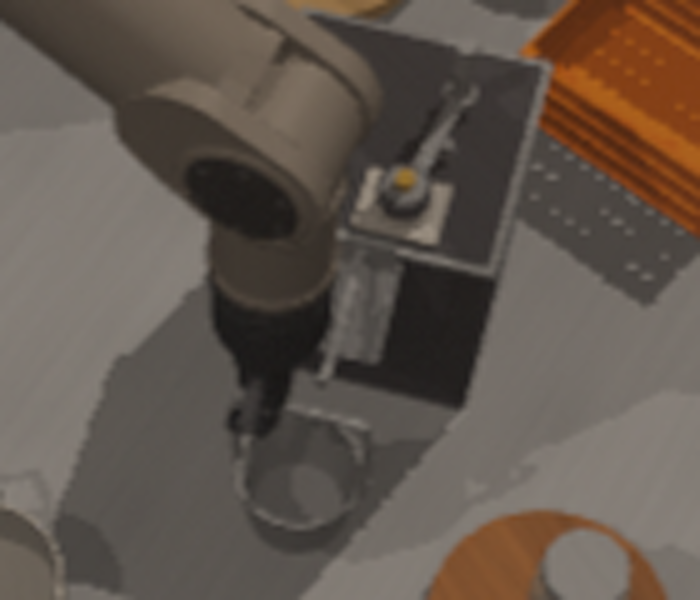

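The wrist view shows the hook tip at (194,202) and the hook wire running left along row ~198. The bar is at column ~260, with its far end at row 112, and the pail hangs level. I'll measure the tip relative to the bar in this same view.

```bash
python3 - <<'E'
from station import *
from h import *
np.set_printoptions(precision=4,suppress=True)
c=cam("wrist6");o=get_obs();print(o["t"],o["eef_pos"])
inv=lambda p:Rh.T@(p[:2]-C)
for n,uv,z in (("tip",(194.5,201),.211),("wire",(60,198.5),.207),("wire2",(150,196),.203),("barfar",(259.5,111.5),.2245),("bar near pads",(260,230),.2245)):
    p=plane(c,[uv],z)[0];print(n,p,inv(p))
print("tcp",inv(o["eef_pos"]))
E
```

```text
5.15 [ 0.572  -0.0443  0.2052]
tip [ 0.5935 -0.0033  0.211 ] [ 0.0016 -0.2085]
wire [0.5742 0.0643 0.207 ] [ 0.0013 -0.1382]
wire2 [0.5865 0.0209 0.203 ] [ 0.0014 -0.1833]
barfar [ 0.645  -0.0227  0.2245] [ 0.0459 -0.2411]
bar near pads [ 0.5933 -0.0376  0.2245] [-0.0078 -0.2415]
tcp [-0.0301 -0.2422]
```

{"method": "jog_arm", "body": {
  "dp": [
    [0.05,-0.3,-0.08],
    [0.05,-0.8,-0.08],
    [0.05,-1.4,-0.08],
    [0.05,-1.9,-0.08],
    [0.05,-2.2,-0.08]
  ],
  "angular": [
    [0,0,0],
    [0,0,0],
    [0,0,0],
    [0,0,0],
    [0,0,0]
  ],
  "claw": [0,0,0,0,0]
}}

```text
t: 5.65
eef_pos: [0.5574, 0.0121, 0.2071]
tool_rot: [-0.0, 0.99, 0.139, -0.0]
contact_force: [0.2, 0.1, -3.8]
gripper_width: 0.056
```

{"method": "jog_arm", "body": {
  "dp": [
    [0,0,0],
    [0,0,0.1],
    [0,0,0.2],
    [0,0,0.3],
    [0,0,0.4]
  ],
  "angular": [
    [0,0,0],
    [0,0,0],
    [0,0,0],
    [0,0,0],
    [0,0,0]
  ],
  "claw": [0,0,0,0,0]
}}

```text
t: 6.15
eef_pos: [0.5581, 0.0091, 0.1967]
tool_rot: [0.0, 0.991, 0.137, -0.0]
contact_force: [-0.1, -0.2, -2.9]
gripper_width: 0.053
```

```bash
python3 go.py $(python3 -c "
from h import *
p=H(-.028,-.186,.1842);print(*p.round(4))") 15.7;  python3 - <<'E'
from station import *
from h import *
np.set_printoptions(precision=4,suppress=True)
o=get_obs();print(Rh.T@(o["eef_pos"][:2]-C))
for n in ("side","wrist","scene"):
    c=read_camera(n);pickle.dump(c,open(n+"7.pkl","wb"))
    cv2.imwrite(f"pics/{n}7.png",c["pixels"] if n=="wrist" else cv2.resize(c["pixels"][130:260,190:320],None,fx=4.5,fy=4.5,interpolation=cv2.INTER_CUBIC) if n=="side" else cv2.resize(c["pixels"][120:240,200:340],None,fx=5,fy=5,interpolation=cv2.INTER_CUBIC))
E
```

```text
t 6.15 pos [0.5581 0.0091 0.1967] xang 15.76 F [-0.08 -0.2  -2.88] M [-0.02  0.06  0.  ] gw 0.053 q1,7 [ 0.09 -1.52]
dp [ 0.05 -0.04  0.5 ] ang [0.   0.   0.01]
[-0.0291 -0.187 ]
```

View pics/wrist7.png

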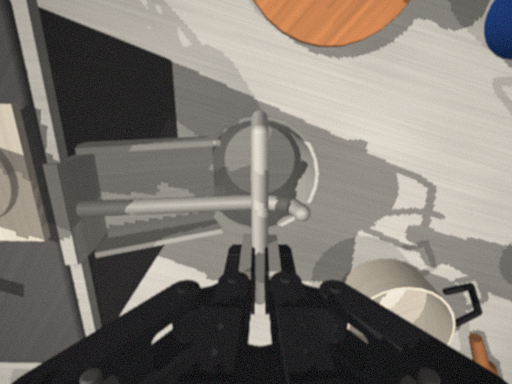

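View pics/scene7.png

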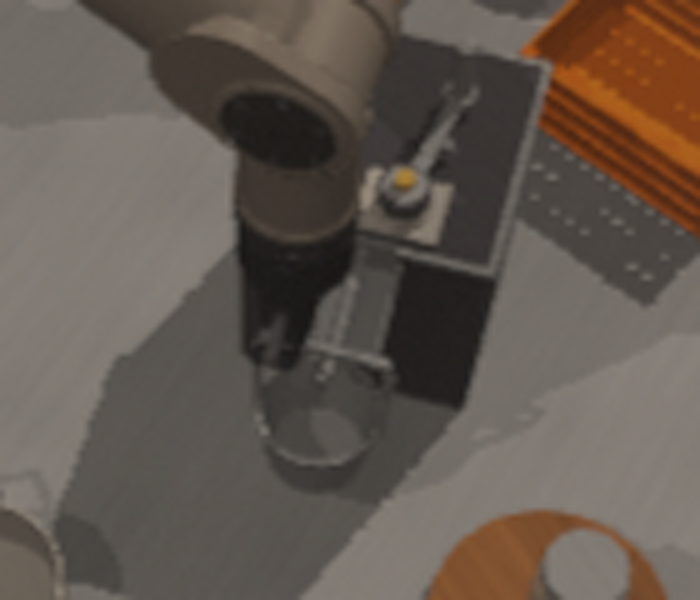

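The bar lies across the hook wire at (260,203), and the upturned tip at (300,211) is outside it. I'll lower until the hook takes the weight.

{"method": "jog_arm", "body": {
  "dp": [
    [0,0,0.15],
    [0,0,0.3],
    [0,0,0.4],
    [0,0,0.45],
    [0,0,0.48]
  ],
  "angular": [
    [0,0,0],
    [0,0,0],
    [0,0,0],
    [0,0,0],
    [0,0,0]
  ],
  "claw": [0,0,0,0,0]
}}

```text
t: 6.8
eef_pos: [0.558, 0.0096, 0.1848]
tool_rot: [0.0, 0.991, 0.137, -0.0]
contact_force: [-0.5, 0.1, -2.2]
gripper_width: 0.055
```

```bash
python3 go.py $(python3 -c "
from h import *
p=H(-.028,-.186,.1842);print(*p.round(4))") 15.7
```

```text
t 6.8 pos [0.558  0.0096 0.1848] xang 15.81 F [-0.53  0.08 -2.16] M [-0.02  0.05  0.01] gw 0.055 q1,7 [ 0.09 -1.53]
dp [ 0.04 -0.02  0.03] ang [-0.    0.    0.02]
```

Force is still about the full weight. I'll lower in small steps.

{"method": "jog_arm", "body": {
  "dp": [
    [0,0,0.03],
    [0,0,0.06],
    [0,0,0.08],
    [0,0,0.1],
    [0,0,0.1]
  ],
  "angular": [
    [0,0,0],
    [0,0,0],
    [0,0,0],
    [0,0,0],
    [0,0,0]
  ],
  "claw": [0,0,0,0,0]
}}

```text
t: 7.3
eef_pos: [0.558, 0.0096, 0.1835]
tool_rot: [0.0, 0.991, 0.137, 0.0]
contact_force: [-5.2, -1.4, 7.6]
gripper_width: 0.05
```

```bash
python3 go.py $(python3 -c "
from h import *
p=H(-.028,-.186,.1842);print(*p.round(4))") 15.7
```

```text
t 7.3 pos [0.558  0.0096 0.1835] xang 15.8 F [-5.18 -1.37  7.64] M [-0.09  0.88  0.02] gw 0.05 q1,7 [ 0.09 -1.53]
dp [ 0.04 -0.02 -0.03] ang [ 0.   -0.    0.02]
```

The hook bears the bar now. I'll ease off 1 mm and open the fingers narrowly.

{"method": "jog_arm", "body": {
  "dp": [
    [0,0,-0.04],
    [0,0,-0.04],
    [0,0,-0.04],
    [0,0,-0.04],
    [0,0,-0.04]
  ],
  "angular": [
    [0,0,0],
    [0,0,0],
    [0,0,0],
    [0,0,0],
    [0,0,0]
  ],
  "claw": [0,0,4,8,10],
  "grip_force": 20
}}

```text
t: 7.8
eef_pos: [0.5586, 0.0097, 0.1835]
tool_rot: [-0.0, 0.991, 0.137, 0.001]
contact_force: [0.9, -0.7, -0.4]
gripper_width: 0.115
```

```bash
python3 go.py $(python3 -c "
from h import *
p=H(-.028,-.186,.1842);print(*p.round(4))") 15.7
```

```text
t 7.8 pos [0.5586 0.0097 0.1835] xang 15.8 F [ 0.85 -0.72 -0.4 ] M [0.02 0.01 0.02] gw 0.115 q1,7 [ 0.09 -1.53]
dp [ 0.02 -0.02 -0.03] ang [ 0.   -0.01  0.02]
```

{"method": "jog_arm", "body": {
  "dp": [
    [0,0,0],
    [0,0,0],
    [0,0,0],
    [0,0,0],
    [0,0,0]
  ],
  "angular": [
    [0,0,0],
    [0,0,0],
    [0,0,0],
    [0,0,0],
    [0,0,0]
  ],
  "claw": [14,18,22,22,22]
}}

```text
t: 8.3
eef_pos: [0.5581, 0.0096, 0.1835]
tool_rot: [0.0, 0.991, 0.137, 0.0]
contact_force: [0.6, 0.1, -0.0]
gripper_width: 0.253
```

```bash
python3 go.py .5586 .0097 .30 15.7;  python3 - <<'E'
from station import *
from h import *
for n in ("wrist","scene"):
    c=read_camera(n);pickle.dump(c,open(n+"8.pkl","wb"))
    cv2.imwrite(f"pics/{n}8.png",c["pixels"] if n=="wrist" else cv2.resize(c["pixels"][120:240,200:340],None,fx=5,fy=5,interpolation=cv2.INTER_CUBIC))
E
```

```text
t 8.3 pos [0.5581 0.0096 0.1835] xang 15.8 F [ 0.6   0.13 -0.04] M [ 0.02 -0.06  0.01] gw 0.253 q1,7 [ 0.09 -1.53]
dp [ 0.02  0.   -4.66] ang [ 0.   -0.    0.02]
```

View pics/wrist8.png

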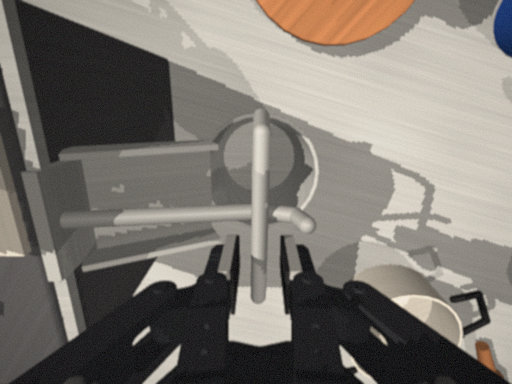

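View pics/scene8.png

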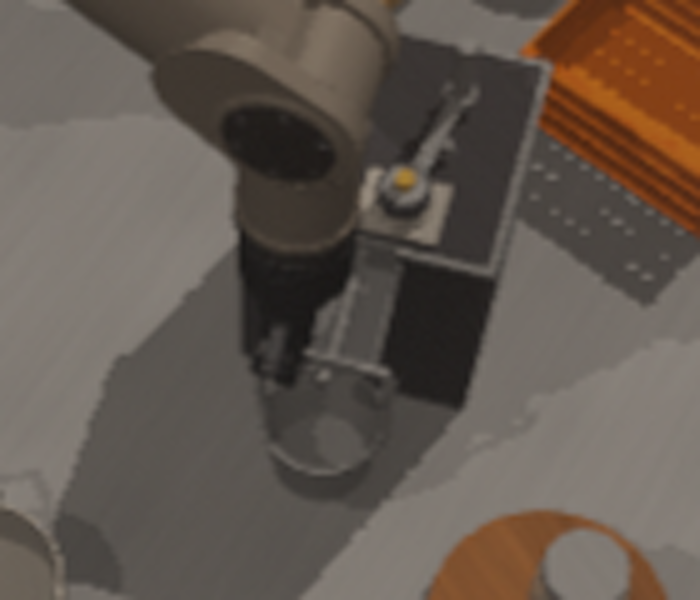

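The bar hangs on the hook and the fingers are clear on both sides. I'll retract straight up.

{"method": "jog_arm", "body": {
  "dp": [
    [0,0,-0.3],
    [0,0,-0.8],
    [0,0,-1.5],
    [0,0,-2.5],
    [0,0,-3.5]
  ],
  "angular": [
    [0,0,0],
    [0,0,0],
    [0,0,0],
    [0,0,0],
    [0,0,0]
  ],
  "claw": [22,22,22,22,22]
}}

```text
t: 8.9
eef_pos: [0.5581, 0.0097, 0.273]
tool_rot: [0.0, 0.99, 0.138, 0.0]
contact_force: [0.4, -0.1, 0.8]
gripper_width: 0.254
```

{"method": "jog_arm", "body": {
  "dp": [
    [0,0,-1.0],
    [0,0,-1.8],
    [0,0,-2.1],
    [0,0,-2.1],
    [0,0,-2.1]
  ],
  "angular": [
    [0,0,0],
    [0,0,0],
    [0,0,0],
    [0,0,0],
    [0,0,0]
  ],
  "claw": [22,30,40,50,50]
}}

```text
t: 9.4
eef_pos: [0.5576, 0.0096, 0.3229]
tool_rot: [0.0, 0.991, 0.137, -0.0]
contact_force: [-0.7, 0.8, -0.1]
gripper_width: 0.588
```

```bash
python3 go.py .5611 .2442 .325 15.7;  python3 - <<'E'
from station import *
from h import *
for n in ("wrist","scene","side"):
    c=read_camera(n);pickle.dump(c,open(n+"9.pkl","wb"))
    cv2.imwrite(f"pics/{n}9.png",c["pixels"] if n=="wrist" else cv2.resize(c["pixels"][130:260,190:320],None,fx=4.5,fy=4.5,interpolation=cv2.INTER_CUBIC) if n=="side" else cv2.resize(c["pixels"][120:240,200:340],None,fx=5,fy=5,interpolation=cv2.INTER_CUBIC))
E
```

```text
t 9.4 pos [0.5576 0.0096 0.3229] xang 15.81 F [-0.74  0.76 -0.07] M [-0.01 -0.   -0.02] gw 0.588 q1,7 [ 0.11 -1.49]
dp [ 2.69 -8.99 -0.08] ang [-0.    0.01  0.02]
```

View pics/wrist9.png

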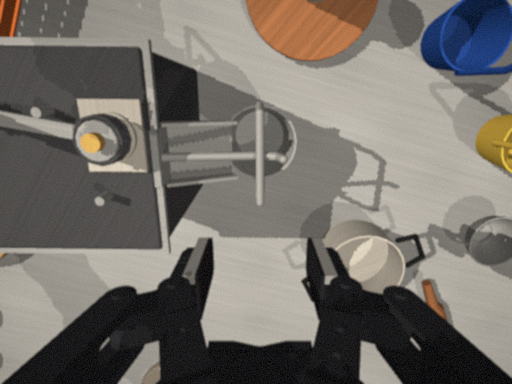

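View pics/side9.png

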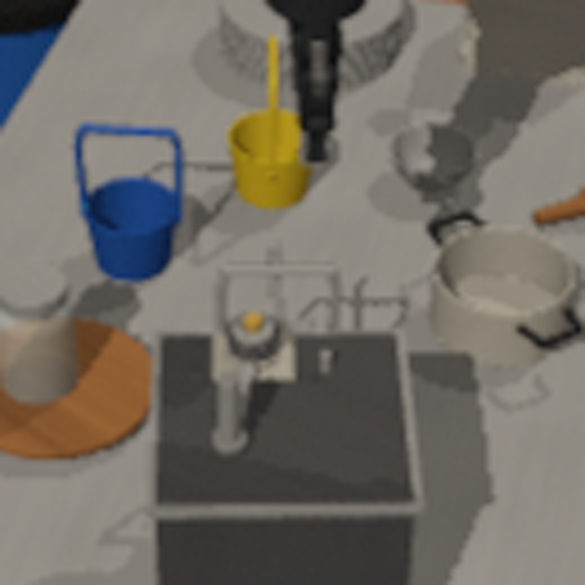

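The pail hangs level: the side view shows the bar horizontal from (220,265) to (337,267), with the pail below it and nothing touching. Next is the gate peg.

{"method": "jog_arm", "body": {
  "dp": [
    [0.3,-0.9,-0.2],
    [0.6,-1.8,-0.2],
    [0.9,-2.8,-0.2],
    [1.2,-3.8,-0.2],
    [1.5,-4.8,-0.2]
  ],
  "angular": [
    [0,0,-1.6],
    [0,0,-3.2],
    [0,0,-4.8],
    [0,0,-6.4],
    [0,0,-8]
  ],
  "claw": [50,50,50,50,50]
}}

```text
t: 10.05
eef_pos: [0.5611, 0.1362, 0.3277]
tool_rot: [-0.0, 0.882, 0.47, -0.001]
contact_force: [-0.1, -1.5, 1.0]
gripper_width: 0.589
```

```bash
python3 go.py .5611 .2442 .325 95.7
```

```text
t 10.05 pos [0.5611 0.1362 0.3277] xang 56.13 F [-0.09 -1.48  0.98] M [ 0.07 -0.04 -0.03] gw 0.589 q1,7 [ 0.01 -1.05]
dp [ 3.59 -2.41  0.11] ang [-0.01  0.01 -7.91]
```

{"method": "jog_arm", "body": {
  "dp": [
    [0.8,-0.5,0],
    [1.6,-1.1,0],
    [2.4,-1.6,0],
    [3.2,-2.1,0],
    [3.6,-2.4,0]
  ],
  "angular": [
    [0,0,-1.6],
    [0,0,-3.2],
    [0,0,-4.8],
    [0,0,-6.4],
    [0,0,-7.9]
  ],
  "claw": [50,50,50,50,50]
}}

```text
t: 10.55
eef_pos: [0.5616, 0.2458, 0.3276]
tool_rot: [-0.001, 0.671, 0.742, -0.0]
contact_force: [-0.1, 0.5, 0.0]
gripper_width: 0.583
```

```bash
python3 - <<'E'
from station import *
from h import *
c=read_camera("wrist");c=read_camera("wrist");pickle.dump(c,open("w10.pkl","wb"));cv2.imwrite("pics/w10.png",c["pixels"])
o=get_obs();print(proj(c,[pegpos(0,.285),pegpos(0,.23),o["eef_pos"],H(.02,-.06,.254)]))
E
python3 go.py .5611 .2442 .325 95.7
```

```text
[[256.39455942 222.13273715]
 [257.16844092 196.30495458]
 [256.31433585 251.06110168]
 [256.06959571 309.68260106]]
t 10.65 pos [0.5614 0.2457 0.3275] xang 95.58 F [-0.01  0.36 -0.36] M [-0.03  0.01 -0.01] gw 0.585 q1,7 [-0.07 -0.59]
dp [-0.06 -0.02  0.1 ] ang [-0.02 -0.01 -0.02]
```

View pics/w10.png

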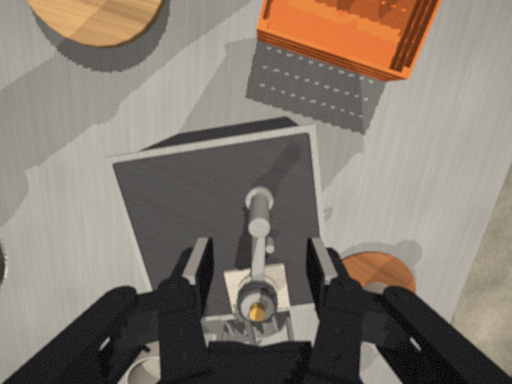

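The peg top is at (258,226) in the wrist view, within about 3 mm of where I predicted it. I'll descend around it.

{"method": "jog_arm", "body": {
  "dp": [
    [-0.1,0.04,0.6],
    [-0.15,0.04,1.3],
    [-0.15,0.04,2.0],
    [-0.15,0.04,2.6],
    [-0.15,0.04,3.0]
  ],
  "angular": [
    [0,0,0],
    [0,0,0],
    [0,0,0],
    [0,0,0],
    [0,0,0]
  ],
  "claw": [50,50,50,50,50]
}}

```text
t: 11.15
eef_pos: [0.5634, 0.2381, 0.2513]
tool_rot: [-0.0, 0.675, 0.738, -0.001]
contact_force: [-0.1, -0.9, 0.0]
gripper_width: 0.583
```

```bash
python3 - <<'E'
from station import *
from h import *
c=read_camera("wrist");cv2.imwrite("pics/w11.png",c["pixels"])
E
python3 go.py .5611 .2442 .252 95.7
```

```text
t 11.2 pos [0.5629 0.2381 0.2502] xang 95.18 F [-0.74 -0.45 -0.62] M [-0.01  0.03  0.06] gw 0.588 q1,7 [-0.07 -0.62]
dp [ 0.25 -0.05 -0.07] ang [-0.04  0.02 -0.1 ]
```

View pics/w11.png

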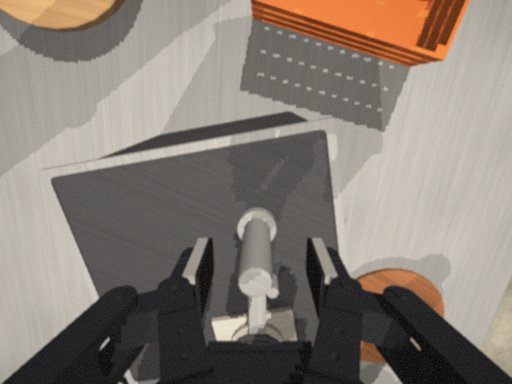

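The peg is between the fingers, with its top at (256,284) and base at (257,225), slightly forward of the pads. I'll shift 4 mm forward and close.

{"method": "jog_arm", "body": {
  "dp": [
    [0.15,-0.03,0],
    [0.15,-0.03,0],
    [0.15,-0.03,0],
    [0.15,-0.03,0],
    [0.15,-0.03,0]
  ],
  "angular": [
    [0,0,0],
    [0,0,0],
    [0,0,0],
    [0,0,0],
    [0,0,0]
  ],
  "claw": [50,40,20,0,0],
  "grip_force": 60
}}

```text
t: 11.7
eef_pos: [0.5612, 0.2439, 0.2546]
tool_rot: [-0.0, 0.673, 0.739, -0.001]
contact_force: [-6.1, -2.0, 5.9]
gripper_width: 0.165
```

{"method": "jog_arm", "body": {
  "dp": [
    [0,0,0],
    [0,0,0],
    [0,0,0],
    [0,0,0],
    [0,0,0]
  ],
  "angular": [
    [0,0,0],
    [0,0,0],
    [0,0,0],
    [0,0,0],
    [0,0,0]
  ],
  "claw": [0,0,0,0,0]
}}

```text
t: 12.2
eef_pos: [0.5612, 0.2438, 0.2546]
tool_rot: [-0.0, 0.673, 0.739, -0.001]
contact_force: [-7.0, -1.9, 6.2]
gripper_width: 0.168
```

```bash
python3 - <<'E'
from station import *
from h import *
c=read_camera("wrist");cv2.imwrite("pics/w12.png",c["pixels"])
for k in (.26,.52,.78,1.04,1.3,1.33): print(k,pegpos(k)[:2].round(4),95.7+np.degrees(k))
E
python3 go.py .5611 .2442 .252 95.7
```

```text
0.26 [0.5358 0.2383] 110.5969026734014
0.52 [0.5129 0.2261] 125.49380534680282
0.78 [0.4939 0.2084] 140.39070802020422
1.04 [0.4801 0.1865] 155.28761069360561
1.3 [0.4725 0.1617] 170.184513367007
1.33 [0.472  0.1587] 171.9033867523995
t 12.25 pos [0.5612 0.2438 0.2546] xang 95.34 F [-6.91 -1.77  6.52] M [-0.33  1.47 -0.  ] gw 0.169 q1,7 [-0.08 -0.62]
dp [ 0.02 -0.    0.1 ] ang [-0.02  0.   -0.07]
```

View pics/w12.png

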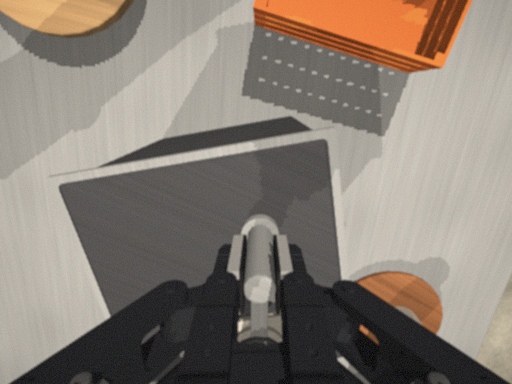

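The peg is gripped at its predicted position. I'll swing it round the pivot, turning the tool with the arm.

{"method": "jog_arm", "body": {
  "dp": [
    [-0.01,-0.28,-0.1],
    [-0.04,-0.56,-0.1],
    [-0.09,-0.83,-0.1],
    [-0.155,-1.1,-0.1],
    [-0.24,-1.37,-0.1]
  ],
  "angular": [
    [0,0,-0.8],
    [0,0,-1.6],
    [0,0,-2.4],
    [0,0,-3.2],
    [0,0,-4]
  ],
  "claw": [0,0,0,0,0]
}}

```text
t: 12.75
eef_pos: [0.528, 0.2352, 0.2549]
tool_rot: [-0.001, 0.534, 0.846, 0.0]
contact_force: [0.7, 4.5, -11.1]
gripper_width: 0.168
```

```bash
cat > arm.py <<'E'
from go import *
o=get_obs();v=Rh.T@(o["eef_pos"][:2]-C)-[.02,-.06];print("arm angle rad",np.radians(np.degrees(np.arctan2(v[1],v[0]))%360-80).round(3),"r",np.linalg.norm(v).round(4))
p=pegpos(1.3);go([p[0],p[1],.2546],170.2)
E
python3 arm.py
```

```text
arm angle rad 0.344 r 0.1002
t 12.75 pos [0.528  0.2352 0.2549] xang 115.5 F [  0.7    4.45 -11.06] M [ 0.78 -0.27 -0.25] gw 0.168 q1,7 [-0.01 -0.3 ]
dp [-1.7  -3.27  0.01] ang [  0.    -0.03 -10.94]
```

{"method": "jog_arm", "body": {
  "dp": [
    [-0.01,-0.28,0.06],
    [-0.04,-0.56,0.06],
    [-0.09,-0.83,0.06],
    [-0.155,-1.1,0.06],
    [-0.24,-1.37,0.06]
  ],
  "angular": [
    [0,0,-0.8],
    [0,0,-1.6],
    [0,0,-2.4],
    [0,0,-3.2],
    [0,0,-4]
  ],
  "claw": [0,0,0,0,0]
}}

```text
t: 13.25
eef_pos: [0.4994, 0.2162, 0.2547]
tool_rot: [-0.001, 0.379, 0.926, 0.001]
contact_force: [-2.1, 5.8, -2.7]
gripper_width: 0.168
```

```bash
python3 arm.py
```

```text
arm angle rad 0.686 r 0.1012
t 13.25 pos [0.4994 0.2162 0.2547] xang 135.51 F [-2.12  5.76 -2.68] M [ 0.97  0.57 -0.37] gw 0.168 q1,7 [0.08 0.05]
dp [-0.76 -2.31  0.  ] ang [ 0.02 -0.02 -6.94]
```

{"method": "jog_arm", "body": {
  "dp": [
    [0.01,-0.28,0],
    [-0.01,-0.56,0],
    [-0.05,-0.83,0],
    [-0.115,-1.1,0],
    [-0.2,-1.37,0]
  ],
  "angular": [
    [0,0,-0.8],
    [0,0,-1.6],
    [0,0,-2.4],
    [0,0,-3.2],
    [0,0,-4]
  ],
  "claw": [0,0,0,0,0]
}}

```text
t: 13.75
eef_pos: [0.4783, 0.1883, 0.2547]
tool_rot: [-0.001, 0.212, 0.977, 0.001]
contact_force: [-5.3, 4.6, -1.2]
gripper_width: 0.164
```

```bash
python3 arm.py
```

```text
arm angle rad 1.032 r 0.1025
t 13.75 pos [0.4783 0.1883 0.2547] xang 155.51 F [-5.29  4.58 -1.16] M [ 0.96  1.04 -0.58] gw 0.164 q1,7 [0.2  0.44]
dp [-0.23 -1.06  0.  ] ang [ 0.02 -0.03 -2.94]
```

{"method": "jog_arm", "body": {
  "dp": [
    [0.0,-0.21,0],
    [-0.02,-0.42,0],
    [-0.04,-0.63,0],
    [-0.07,-0.83,0],
    [-0.1,-0.97,0]
  ],
  "angular": [
    [0,0,-0.6],
    [0,0,-1.2],
    [0,0,-1.8],
    [0,0,-2.4],
    [0,0,-2.8]
  ],
  "claw": [0,0,0,0,0]
}}

```text
t: 14.25
eef_pos: [0.4696, 0.1652, 0.2547]
tool_rot: [-0.002, 0.092, 0.996, 0.001]
contact_force: [-8.8, 4.1, 3.1]
gripper_width: 0.164
```

```bash
python3 arm.py; python3 - <<'E'
from station import *
from h import *
for n in ("wrist","scene","side"):
    c=read_camera(n);pickle.dump(c,open(n+"13.pkl","wb"))
    cv2.imwrite(f"pics/{n}13.png",c["pixels"] if n=="wrist" else cv2.resize(c["pixels"][130:260,190:320],None,fx=4.5,fy=4.5,interpolation=cv2.INTER_CUBIC) if n=="side" else cv2.resize(c["pixels"][120:240,200:340],None,fx=5,fy=5,interpolation=cv2.INTER_CUBIC))
E
```

```text
arm angle rad 1.271 r 0.1034
t 14.25 pos [0.4696 0.1652 0.2547] xang 169.45 F [-8.77  4.13  3.12] M [ 0.86  1.72 -0.66] gw 0.164 q1,7 [0.28 0.72]
dp [-0.14 -0.12  0.  ] ang [ 0.01 -0.05 -0.15]
```

View pics/wrist13.png

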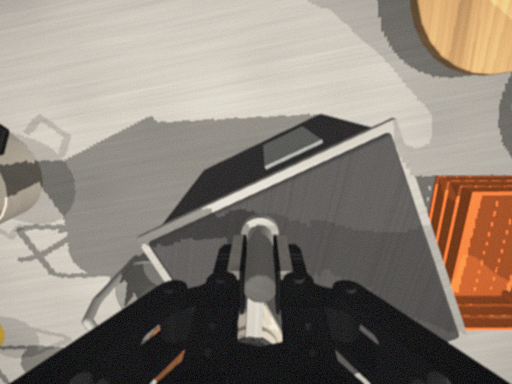

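View pics/side13.png

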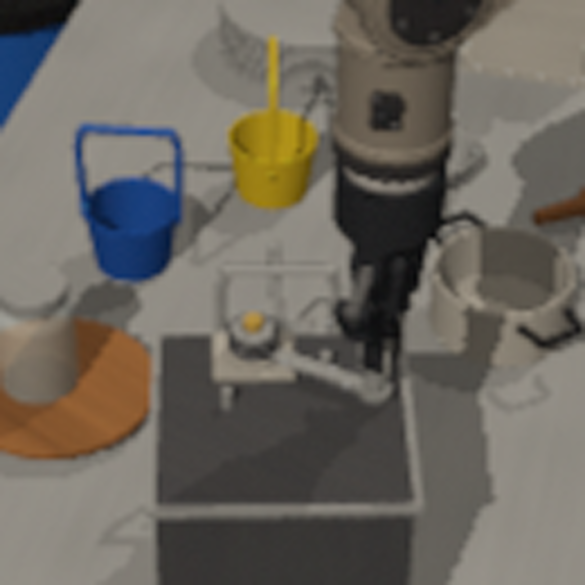

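View pics/scene13.png

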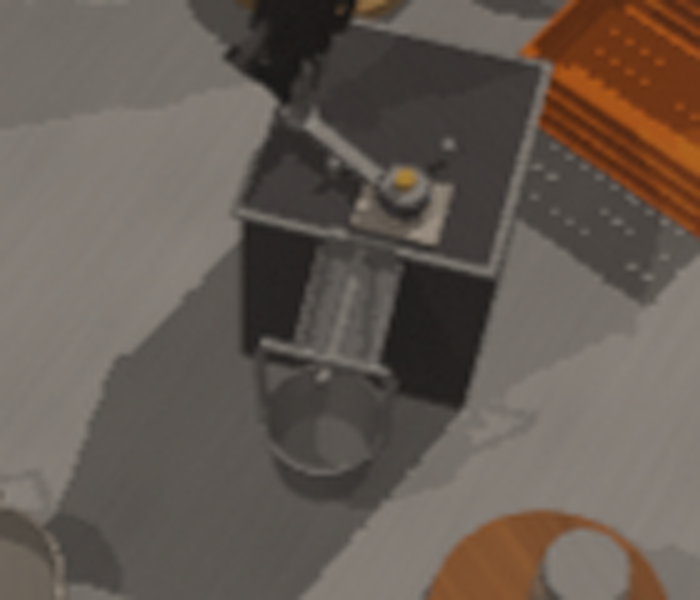

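The arm is nearly at its stop: the scene view shows it at the stop post near (335,163), with the pail still hanging on the hook. I'll press the last bit in small steps and watch the force.

{"method": "jog_arm", "body": {
  "dp": [
    [0.03,-0.05,-0.02],
    [0.05,-0.1,-0.02],
    [0.05,-0.15,-0.02],
    [0.05,-0.2,-0.02],
    [0.05,-0.2,-0.02]
  ],
  "angular": [
    [0,0,-0.1],
    [0,0,-0.2],
    [0,0,-0.3],
    [0,0,-0.3],
    [0,0,-0.3]
  ],
  "claw": [0,0,0,0,0]
}}

```text
t: 14.9
eef_pos: [0.4686, 0.1605, 0.2547]
tool_rot: [-0.001, 0.08, 0.997, 0.001]
contact_force: [-2.8, 6.0, -5.4]
gripper_width: 0.166
```

```bash
python3 arm.py
```

```text
arm angle rad 1.318 r 0.1036
t 14.9 pos [0.4686 0.1605 0.2547] xang 170.87 F [-2.76  5.99 -5.44] M [ 1.09  0.61 -0.33] gw 0.166 q1,7 [0.29 0.75]
dp [-0.14  0.07  0.01] ang [ 0.02 -0.03  0.13]
```

{"method": "jog_arm", "body": {
  "dp": [
    [0,-0.05,0.02],
    [0,-0.1,0.02],
    [0,-0.15,0.02],
    [0,-0.2,0.02],
    [0,-0.2,0.02]
  ],
  "angular": [
    [0,0,-0.1],
    [0,0,-0.1],
    [0,0,-0.1],
    [0,0,-0.1],
    [0,0,-0.1]
  ],
  "claw": [0,0,0,0,0]
}}

```text
t: 15.4
eef_pos: [0.4683, 0.1587, 0.2548]
tool_rot: [-0.0, 0.074, 0.997, 0.004]
contact_force: [0.5, 14.2, -8.3]
gripper_width: 0.166
```

```bash
python3 arm.py
```

```text
arm angle rad 1.335 r 0.1037
t 15.4 pos [0.4683 0.1587 0.2548] xang 171.52 F [ 0.51 14.19 -8.25] M [ 2.65  0.06 -0.22] gw 0.166 q1,7 [0.3  0.77]
dp [-0.15  0.14  0.01] ang [ 0.08 -0.01  0.26]
```

{"method": "jog_arm", "body": {
  "dp": [
    [0,-0.05,0.03],
    [0,-0.1,0.03],
    [0,-0.12,0.03],
    [0,-0.12,0.03],
    [0,-0.12,0.03]
  ],
  "angular": [
    [0,0,0],
    [0,0,0],
    [0,0,0],
    [0,0,0],
    [0,0,0]
  ],
  "claw": [0,0,0,0,0]
}}

```text
t: 15.9
eef_pos: [0.4683, 0.1585, 0.2548]
tool_rot: [0.001, 0.073, 0.997, 0.005]
contact_force: [0.2, 21.0, -9.0]
gripper_width: 0.166
```

```bash
python3 arm.py; python3 - <<'E'
from station import *
from h import *
for n in ("scene","side"):
    c=read_camera(n);pickle.dump(c,open(n+"15.pkl","wb"))
    cv2.imwrite(f"pics/{n}15.png",cv2.resize(c["pixels"][130:260,190:320],None,fx=4.5,fy=4.5,interpolation=cv2.INTER_CUBIC) if n=="side" else cv2.resize(c["pixels"][120:240,200:340],None,fx=5,fy=5,interpolation=cv2.INTER_CUBIC))
E
```

```text
arm angle rad 1.338 r 0.1036
t 15.9 pos [0.4683 0.1585 0.2548] xang 171.64 F [ 0.21 21.04 -9.04] M [ 3.82 -0.03 -0.16] gw 0.166 q1,7 [0.31 0.78]
dp [-0.15  0.15  0.01] ang [0.13 0.01 0.29]
```

View pics/side15.png

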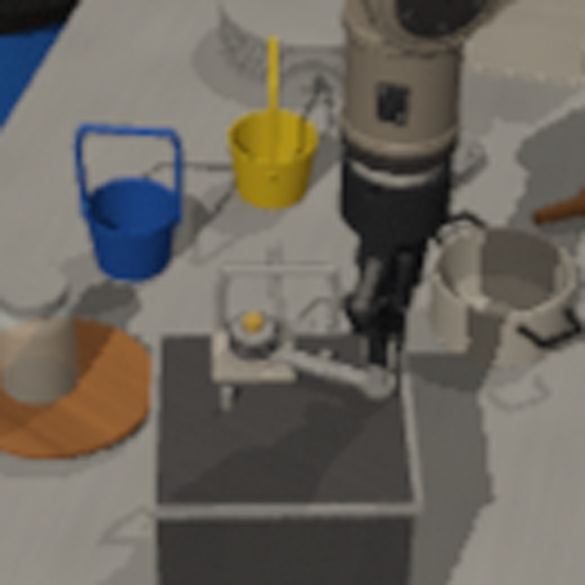

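View pics/scene15.png

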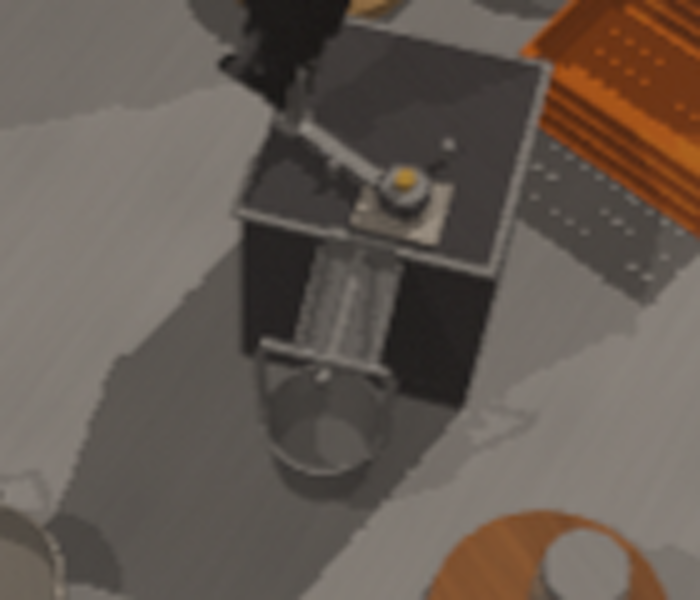

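The arm is on its stop: the last 3 mm of command moved it only 0.2 mm while the force rose from 14 N to 21 N. I'll hold for half a second to check stability, then hand in.

{"method": "jog_arm", "body": {
  "dp": [
    [0,0.02,0.03],
    [0,0.02,0.03],
    [0,0.02,0.03],
    [0,0.02,0.03],
    [0,0.02,0.03]
  ],
  "angular": [
    [0,0,0],
    [0,0,0],
    [0,0,0],
    [0,0,0],
    [0,0,0]
  ],
  "claw": [0,0,0,0,0]
}}

```text
t: 16.5
eef_pos: [0.4683, 0.1586, 0.2547]
tool_rot: [0.001, 0.073, 0.997, 0.005]
contact_force: [-2.1, 18.8, -2.3]
gripper_width: 0.17
```

```bash
python3 arm.py; python3 -c "
from station import *
print(hand_in())"
```

```text
arm angle rad 1.336 r 0.1036
t 16.5 pos [0.4683 0.1586 0.2547] xang 171.62 F [-2.14 18.76 -2.29] M [ 3.33  0.55 -0.13] gw 0.17 q1,7 [0.31 0.78]
dp [-0.15  0.15  0.  ] ang [0.11 0.01 0.29]
the job is handed in; nothing more can be done
None
```

I hung the steel pail on the hook and let go of it. I then pinched the gate peg, swung the arm round to its stop, and handed the job in at 16.5 s still holding it there.

- **Pail:** The last pictures show it hanging free and level, its bar across the hook inside the upturned tip. I took no picture after handing in.
- **Gate arm:** It is on its stop. My last 3 mm of push moved it only 0.2 mm while the force rose from 14 N to 21 N. I then eased off slightly and held it at about 19 N, with the peg gripped throughout.
- **Other things:** I touched nothing else, including the blue and yellow pails, and the pictures show no other change.
- **Disagreement:** My hopper position put the final arm angle at 1.336 rad and the peg 103.6 mm from the pivot, against the nominal 1.30 rad and 100 mm. I put that down to about 3 mm of error in my position estimate. I judged the stop by the force and the pictures instead.

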